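# Blow the carving dust off the figures

### The arm

A 7-joint arm with a two-finger parallel gripper is mounted at the origin on the work surface. World frame = base frame: x ahead of the robot, y to its left, z up, the work surface at z = 0. Lengths are in mm, angles in rad, forces in N, time in s.
With the tool pointing down it reaches from about 425 to 925 mm from the base axis. Payload 6.8 kg.
Tool frame: the origin (TCP) lies on the centre line of the jaws, within the pads' length; the fingertips stand bot.tcp_to_tips ahead of it and the grasp point (between the pads) lies 5 mm behind it (bot.tcp_to_tips is the distance from the TCP to the fingertips, in mm); z points along the fingers, y is the line along which they close (so a half turn about z gives the same grasp; the last joint's range is limited). The gripper opens to 85 mm and grips with 20 to 120 N. Pads are 22 mm wide; open, the fingers measure 114 mm over their backs; the gripper's body (76 mm by 85 mm) begins 54 mm behind the grasp point. The pads swing forward as they close: fully open they stand 13 mm farther back than shut.
Start: joints at [-1.272, 0.477, 0.022, 1.555, -0.011, 1.109, -0.083], TCP at [267.077, 619.933, 245.308] pointing down, gripper open.
Joint ranges: [-2.96, 2.96], [-0.34, 2.1], [-1.41, 1.46], [0.24, 2.44], [-1.37, 4.51], [0.17, 1.92], [-2.96, 2.96]. Speed limits (rad/s): [2.39, 2.39, 3.14, 3.14, 3.14, 3.14, 3.14].

### API

Orientations are given as a 3x3 rotation matrix whose columns are the frame's x, y, z axes.
In Python, from station import bot, get_image, camera_model, order gives the robot as it stands.
- The arm moves only by the tool arm_command, never from a script. Its argument "series" is a list of rows, each an object of numbers: "x", "y", "z": the shift along the tool's x, y, z each as a share of 500 mm, from -1 to 1; "wx", "wy", "wz": the turn, a rotation vector about the tool's x, y, z each as a share of 90 degrees, from -1 to 1. A call has 1 to 12 rows; each row shifts and turns the commanded pose from where the row before left it, along the tool's axes as they then stand; what a row does not reach is not made up. A row lasts 1/8 s, in which the tool goes at most 62.5 mm and 10.7 degrees, less where a joint would pass 70% of its speed; a pose out of reach is approached as far as the arm can. A call with a number of a shift or a turn outside -1 to 1 is refused whole. A call with a gripper value outside its range is refused whole. "grip" is the opening, from -1 (shut) to 1 (fully open), so that 0 is half open, set as the call begins (left out, the last holds). The fingers move at their own pace and stop on an object; the grip force is fixed at half the most. Time passes only in rows, so rows that do not move let the fingers close. It gives the time, the measured TCP pose, the force, the opening and the grip force at its end, in the units of the state.
- bot.observe(): the state, without advancing time (a new reading comes with each control period).
- get_image(name): name is "scene" or "top"; returns (picture, depth): 384x512x3 uint8, blue, green, red; 384x512 float32, mm along the optical axis (not along the pixel's ray), 0 where there is no reading.
- camera_model(name): a dict with "mtx" (3x3 intrinsics, pixels), "camera_from_world" (4x4, takes a point from world to camera coordinates). Camera axes: x right, y up, looking along -z (the intrinsics and any distortion apply to the point x, -y, -z); pixel columns grow to the right and rows downward; lengths in mm; the calibration is good to about 2 mm. A picture is of the moment at which its call begins. camera_model takes no time and is no camera call.
- order.sign_off(): hands the job in; it is judged then, once.
The state is a dict: "t": time; "joint_positions": joint angles; "qd": joint speeds; "effort": joint torques, N m; "eef_pos": TCP position; "orientation": TCP orientation; "contact_force": force on the tool from outside, world axes, zero at the start; "moment": the same for the moment, N m; "opening": finger opening in mm; "grasp_force": force on a finger pad.
Only numpy, scipy, OpenCV 4.12 (cv2) and the standard library are available. Lean on these libraries where they do the work, as an engineer would, in place of code of your own. Each camera call takes 0.05 s, during which the arm holds its last target. There are 200 camera calls.

### The job

Blow the dust off each carved figure on the cork mat, one at a time, starting with the shortest and ending with the tallest: stand it upright in the middle of the round stand in front of the air can, press the can's cap fully down and let it spring back up, then stand the figure upright on the white board, with its whole foot on the board. Leave the glue jar, the chisel and the wood offcut alone.

Things in the scene. Friction and masses are not known exactly. Their poses are not given: they have to be found in the camera images.
- acorn: Loose pale turned wooden figure, 130 g, 70 mm tall (shortest of the four; may be absent): an acorn on a short stem. Round plinth 60 mm across, 12 mm high. Origin: centre of its underside, z up; round, so yaw is free. Best gripped 44 mm above its underside, where it is an upright cylinder 40 mm across (from 26 to 56 mm up).
- mushroom: Loose pale turned wooden figure, 140 g, 90 mm tall (second of the four; may be absent): a mushroom, slim stem 28 to 26 mm with a 44 mm drum-sided cap. Round plinth 60 mm across, 12 mm high. Origin: centre of its underside, z up; round, so yaw is free. Best gripped 65 mm above its underside, where it is an upright cylinder 44 mm across (from 54 to 76 mm up).
- finial: Loose pale turned wooden figure, 160 g, 110 mm tall (third of the four; may be absent): a finial, 50 mm bulb below, long straight neck, rounded end. Round plinth 60 mm across, 12 mm high. Origin: centre of its underside, z up; round, so yaw is free. Best gripped 84 mm above its underside, where it is an upright cylinder 30 mm across (from 60 to 98 mm up).
- saint: Loose pale turned wooden figure, 180 g, 130 mm tall (tallest of the four; may be absent): a robed standing figure with a small round head, 24 mm. Round plinth 60 mm across, 12 mm high. Origin: centre of its underside, z up; round, so yaw is free. Best gripped 102 mm above its underside, where it is an upright cylinder 34 mm across (from 84 to 114 mm up).
- station: Fixed dusting station: dark wooden base board 250 x 110 x 4 mm (long along its x). Origin: centre of the board's underside, on the bench; z up. 65 mm to its -x side stands the low round plywood stand, 65 mm to its +x side the air can, clamped upright, 58 mm across, 121 mm tall above the board (clamp ring 66 mm across at its foot).
- stand_top (a point): Centre of the upper face of the round plywood stand, a flat fixed disc 100 mm across, face 10 mm above the bench. The can's nozzle tube points at it; the can's axis is 130 mm away.
- cap_top (a point): Centre of the top of the air can's white cap, a disc 30 mm across, 18 mm high, 151 mm above the bench when up; moves with the cap; its z axis is up. A thin nozzle tube sticks out of it 48 mm towards the stand.
- cap (a joint): How far the sprung cap is pressed straight down, m: 0 up, 0.007 at its stop. It takes 1.5 N to start and about 5.7 N at the stop, and springs back when let go. It counts as fully pressed beyond 0.005.
- mat: Fixed cork mat 200 x 200 x 4 mm on the bench, to the left or the right of the station, where the figures wait. Origin: centre of its underside, x and y along its sides.
- board: Fixed white board 220 x 220 x 6 mm on the bench, on the other side of the station, where the figures go. Origin: centre of its underside, x and y along its sides, top face at z = 6 mm.
- chisel: Bystander: a chisel, wooden handle and flat blade, 210 mm in all, lying beyond the mats. Leave alone.
- glue: Bystander: a closed glue jar, 60 mm across, 85 mm tall. Leave alone.
- offcut: Bystander: a wooden block 90 x 120 x 40 mm. Leave alone.
There are look-alikes about, which are no part of the job. Leave any green look-alike of the acorn alone.

How it is judged:
By the outcome, as a careful person would: the job done as asked, in the order asked, and still so for the second after the job is handed in, with the robot touching nothing.
Of acorn, mushroom, finial, saint only 2 to 3 are there at a start; the rules pass over those that are not, and their reading is None.
At some moment in a run one of acorn, mushroom, finial, saint may be knocked a few centimetres aside while the robot is not near it.
It also fails if it takes over 210 s, if anything falls off the work surface, if the arm or the gripper's body presses on something with over 40 N, if the wrist force passes 120 N, or if a joint passes its speed limit or range.

## Working session

There is one attempt and no reset: what is moved stays moved. The work goes in short steps, Python scripts to look and compute and a tool call to move; the robot and the scene stay as the last step left them, time stands still between calls to the robot, and variables do not carry over. Pictures are saved under pics/ and viewed, at most 14 in all, crops included, and the job is handed in when it is done.

Besides the shell and the picture viewer there is one more tool, called after ">>>" as a command line: name --argument value ..., lists and objects as JSON in quotes. arm_command: Moves the arm, as the interface text tells. Its arguments: {"type":"object","properties":{"series":{"type":"array","items":{"type":"object","properties":{"x":{"type":"number","minimum":-1,"maximum":1},"y":{"type":"number","minimum":-1,"maximum":1},"z":{"type":"number","minimum":-1,"maximum":1},"wx":{"type":"number","minimum":-1,"maximum":1},"wy":{"type":"number","minimum":-1,"maximum":1},"wz":{"type":"number","minimum":-1,"maximum":1}}}},"grip":{"type":"number"}},"required":["series"]}

```bash
ls; mkdir -p pics; cat > h.py <<'E'
import numpy as np, cv2
from station import bot, get_image, camera_model, order
def cloud(n):
    p,d=get_image(n); m=camera_model(n); K=m["mtx"]; T=np.linalg.inv(np.array(m["camera_from_world"]))
    v,u=np.mgrid[:384,:512]; z=d.astype(float)
    K=np.array(K)
    X=(u-K[0,2])/K[0,0]*z; Y=(v-K[1,2])/K[1,1]*z
    P=np.stack([X,-Y,-z,np.ones_like(z)],-1)@T.T
    P=P[...,:3]; P[d==0]=np.nan
    return p,P
E
python3 - <<'E'
from h import *
s=bot.observe(); print(s, bot.tcp_to_tips)
for n in("scene","top"):
    p,P=cloud(n); cv2.imwrite(f"pics/{n}0.png",p); np.save(f"{n}.npy",P)
    m=camera_model(n); print(m.keys(), np.linalg.inv(m["camera_from_world"])[:3,3])
a=cv2.imread("pics/top0.png"); b=cv2.resize(a,(768,576),interpolation=cv2.INTER_CUBIC); cv2.imwrite("pics/top0b.png",b)
E
```

```text
pics
{'t': 0.0, 'joint_positions': array([-1.27211057,  0.47780357,  0.02233809,  1.55644207, -0.01150896,
        1.10927559, -0.08306742]), 'qd': array([-0.0003316 , -0.00029827, -0.00083317,  0.00244261,  0.00079994,
       -0.00164398, -0.0017895 ]), 'effort': array([ 1.19664503e-03, -5.96454120e+01,  1.60864245e+00, -2.81201506e+01,
        1.26033343e-02,  9.27218614e-03, -3.99417024e-05]), 'eef_pos': array([266.85821552, 619.40484933, 244.3272779 ]), 'orientation': array([[-9.18417820e-01,  3.95611367e-01, -5.95837634e-04],
       [ 3.95611796e-01,  9.18416256e-01, -1.69907196e-03],
       [-1.24945212e-04, -1.79617836e-03, -9.99998379e-01]]), 'contact_force': array([ 0.63966376,  0.50084454, -0.78671656]), 'moment': array([-0.01234309, -0.05768185, -0.01098938]), 'grasp_force': 0.0, 'opening': 85.40470051223863} 14.0
dict_keys(['mtx', 'camera_from_world']) [917.24727987 535.70074442 776.05353625]
dict_keys(['mtx', 'camera_from_world']) [ 469.69159871   -3.73742035 1044.76857736]
```

View pics/top0b.png

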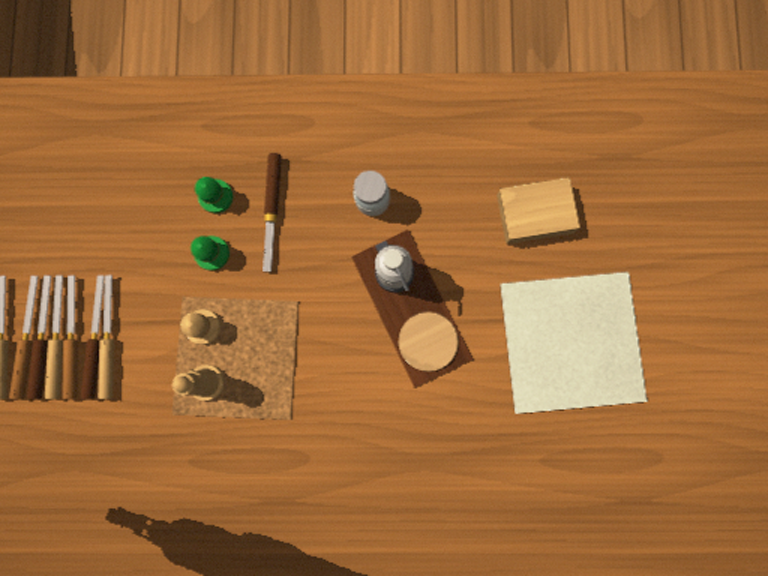

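View pics/scene0.png

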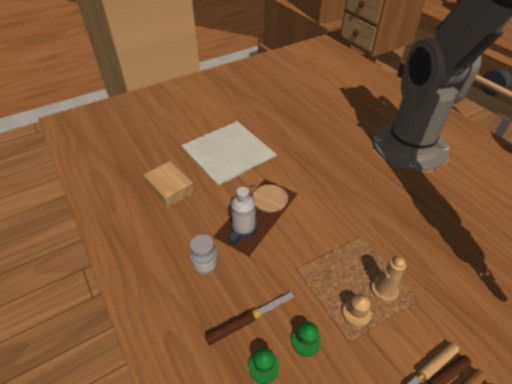

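```bash
python3 - <<'E'
from h import *
np.set_printoptions(precision=1,suppress=True)
P=np.load("top.npy"); S=np.load("scene.npy")
def at(u,v): u,v=int(u/1.5),int(v/1.5); return np.nanmedian(P[v-1:v+2,u-1:u+2].reshape(-1,3),0)
for n,c in dict(bench=(330,450),mat=(260,350),bmid=(574,342),stand=(428,341),cap=(393,258),fig1=(197,327),fig2=(182,384),glue=(371,185),off=(538,210),g1=(207,187),g2=(203,245)).items(): print(n,at(*c))
q=S.reshape(-1,3)
x0=at(260,350)
sel=q[(abs(q[:,0]-x0[0])<130)&(q[:,1]>x0[1]-80)&(q[:,1]<x0[1]+180)&(q[:,2]>22)]
t=P.reshape(-1,3); selt=t[(abs(t[:,0]-x0[0])<130)&(t[:,1]>x0[1]-80)&(t[:,1]<x0[1]+180)&(t[:,2]>22)]
for nm,a in(("scene",sel),("top",selt)):
  for lo in range(20,150,8):
    k=a[(a[:,2]>=lo)&(a[:,2]<lo+8)]
    for s,name in((k[:,0]<k[:,0].mean() if len(k) else None,''),):
      pass
    if len(k):
      _,lab,cen=cv2.kmeans(k[:,:2].astype(np.float32),2,None,(3,20,.1),3,0) if len(k)>3 else (0,0,k[:,:2])
      print(nm,lo,len(k),np.array(cen).ravel(), [np.ptp(k[lab.ravel()==i][:,:2],axis=0) for i in(0,1)] if len(k)>3 else '')
E
```

```text
bench [333.7 121.5   0.1]
mat [500.9 243.7   1. ]
bmid [ 511.9 -288.7    5.6]
stand [515.  -42.3   9.5]
cap [631.4  13.1 149.6]
fig1 [535.2 330.3  67.7]
fig2 [446.4 327.8 130.9]
glue [763.6  50.7  85.4]
off [ 732.3 -227.3   39.1]
g1 [768.7 322.6  66.7]
g2 [670.2 325.7  67.7]
scene 20 38 [454.6 350.8 465.9 330.2] [array([26.9, 12.2]), array([ 9.9, 29.5])]
scene 28 75 [461.9 337.4 553.9 346.8] [array([29.7, 42.2]), array([26.1, 34.8])]
scene 36 99 [553.1 349.9 459.4 340.3] [array([22.2, 38.2]), array([29.4, 42.1])]
scene 44 88 [553.3 349.1 459.5 337. ] [array([25.1, 33.6]), array([30.3, 40.3])]
scene 52 100 [459.2 338.8 552.7 347.5] [array([27.2, 37.3]), array([25.7, 36.2])]
scene 60 167 [545.1 345.8 458.6 338.1] [array([36.5, 37.5]), array([26.3, 33.5])]
scene 68 174 [457.5 340.4 542.  342.4] [array([26.8, 34. ]), array([28.6, 28.1])]
scene 76 43 [453.6 346.  463.8 330.1] [array([22.8, 10.1]), array([ 7.7, 23.3])]
scene 84 58 [454.8 344.8 461.5 326.7] [array([18. , 12.6]), array([15.9, 19.5])]
scene 92 39 [461.2 331.7 453.  346.1] [array([ 6.8, 20.7]), array([21.3,  8. ])]
scene 100 4
[... 885 characters left out ...]
443.8 317.4 540.1 340.9] [array([32.9, 17.2]), array([26.7, 26.5])]
top 76 28 [437.  319.3 455.9 318. ] [array([16.3, 18.6]), array([18.6, 15.6])]
top 84 31 [461.7 324.4 441.6 318. ] [array([11.6, 19.2]), array([20.7,  8.3])]
top 92 16 [455.6 319.1 438.9 318.5] [array([11.4,  7.9]), array([13.7,  8.9])]
top 100 17 [440.9 317.5 456.8 320.2] [array([15.9,  8.7]), array([11.3, 10.6])]
top 108 28 [448.6 319.7 439.3 341.1] [array([29.2, 14.1]), array([24.8, 22.3])]
top 116 79 [455.  326.4 436.9 329.4] [array([15.8, 31.8]), array([17.9, 33.1])]
top 124 67 [443.1 326.7 451.3 334.4] [array([17.7, 16.5]), array([17.7, 18.3])]
top 132 18 [448.9 332.5 442.4 331.6] [array([6.6, 9.2]), array([4.5, 8.5])]
```

```bash
cat >> h.py <<'E'
from scipy.optimize import least_squares
def fit(q,c,zlo,zhi,r,R=None):
    "xy of an upright cylinder of radius r near c, from wall points between zlo and zhi"
    q=q[np.isfinite(q[:,0])&(q[:,2]>zlo)&(q[:,2]<zhi)&(np.hypot(*(q[:,:2]-c).T)<(R or r+15))]
    f=least_squares(lambda p:np.hypot(*(q[:,:2]-p).T)-r,c,loss="soft_l1",f_scale=2)
    return f.x,len(q),np.sqrt(np.mean(f.fun**2))
def disc(P,c,zlo,zhi,R):
    "centre and equivalent radius of a flat top seen from above"
    m=((P[...,2]>zlo)&(P[...,2]<zhi)&(np.hypot(P[...,0]-c[0],P[...,1]-c[1])<R)).astype(np.uint8)
    k=max(cv2.findContours(m,0,1)[0],key=cv2.contourArea)[:,0]
    (x,y),r=cv2.minEnclosingCircle(P[k[:,1],k[:,0],:2].astype(np.float32)); return np.array([x,y]),r
E
python3 - <<'E'
from h import *
np.set_printoptions(precision=1,suppress=True)
P=np.load("top.npy"); S=np.load("scene.npy"); t,s=P.reshape(-1,3),S.reshape(-1,3)
for n,q in(("top",t),("scene",s)):
    print(n,"acorn",fit(q,(541,342),32,56,20),"saint",fit(q,(448,333),90,114,17))
    print(n,"can",fit(q,(630,13),30,95,29))
for n,q in(("top",P),("scene",S)):
    print(n,"stand",disc(q,(515,-42),7,14,70),"cap",disc(q,(631,13),146,155,25),"sainthead",disc(q,(448,333),124,140,25),"acorntop",disc(q,(541,342),64,80,30))
# colours
p=cv2.imread("pics/top0.png").astype(int)
for n,c,lo,R in(("board",(512,-289),40,190),):
    m=((p.min(-1)>140)&(np.hypot(P[...,0]-c[0],P[...,1]-c[1])<R)).astype(np.uint8)
    k=max(cv2.findContours(m,0,1)[0],key=cv2.contourArea)[:,0]
    print(n,cv2.minAreaRect(P[k[:,1],k[:,0],:2].astype(np.float32)))
hsv=cv2.cvtColor(p.astype(np.uint8),cv2.COLOR_BGR2HSV)
print("hsv stand",hsv[227,285],hsv[227,270],"base",hsv[250,285],hsv[175,245])
E
```

```text
top acorn (array([540.5, 342. ]), 50, np.float64(0.4889620206060557)) saint (array([446.5, 332.6]), 49, np.float64(0.435737556266286))
top can (array([631.2,  15. ]), 73, np.float64(0.2613966430381808))
scene acorn (array([539.3, 341.6]), 116, np.float64(0.5918998384928481)) saint (array([445.2, 332.1]), 121, np.float64(0.7557583373987247))
scene can (array([629.6,  14.8]), 385, np.float64(0.8888283423043295))
top stand (array([512.2, -43.1]), 51.94977569580078) cap (array([631.1,  15.2]), 14.839746475219727) sainthead (array([446.5, 332. ]), 11.842840194702148) acorntop (array([540.7, 340.4]), 17.044445037841797)
scene stand (array([514.2, -39.9]), 51.55770492553711) cap (array([629.,  13.]), 16.798295974731445) sainthead (array([447.9, 333.4]), 11.342524528503418) acorntop (array([542.2, 343. ]), 17.508106231689453)
board ((513.1923828125, -286.3558654785156), (218.8719940185547, 221.2340087890625), 5.100669860839844)
hsv stand [ 16 128 220] [ 17 125 225] base [ 11 166  95] [ 11 166  97]
```

>>> arm_command --series '[{"wz": -0.087}, {"wz": -0.087}, {"wz": -0.085}, {}]' --grip 1

```text
schema error: expected keys x, y, z, wx, wy, wz
```

>>> arm_command --series '[{"x": 0, "y": 0, "z": 0, "wx": 0, "wy": 0, "wz": -0.087}, {"x": 0, "y": 0, "z": 0, "wx": 0, "wy": 0, "wz": -0.087}, {"x": 0, "y": 0, "z": 0, "wx": 0, "wy": 0, "wz": -0.085}, {"x": 0, "y": 0, "z": 0, "wx": 0, "wy": 0, "wz": 0}]' --grip 1

```text
t: 0.6
eef_pos: [267.1, 619.6, 244.8]
orientation: [[-1.0, 0.001, -0.001], [0.001, 1.0, -0.001], [0.001, -0.001, -1.0]]
contact_force: [0.4, 1.0, 0.0]
opening: 85.4
grasp_force: 0.0
```

>>> arm_command --series '[{"x": -0.078, "y": -0.0794, "z": 0, "wx": 0, "wy": 0, "wz": 0}, {"x": -0.078, "y": -0.0794, "z": 0, "wx": 0, "wy": 0, "wz": 0}, {"x": -0.078, "y": -0.0794, "z": 0, "wx": 0, "wy": 0, "wz": 0}, {"x": -0.078, "y": -0.0794, "z": 0, "wx": 0, "wy": 0, "wz": 0}, {"x": -0.078, "y": -0.0794, "z": 0, "wx": 0, "wy": 0, "wz": 0}, {"x": -0.078, "y": -0.0794, "z": 0, "wx": 0, "wy": 0, "wz": 0}, {"x": -0.078, "y": -0.0794, "z": 0, "wx": 0, "wy": 0, "wz": 0}, {"x": 0, "y": 0, "z": 0, "wx": 0, "wy": 0, "wz": 0}, {"x": 0, "y": 0, "z": 0, "wx": 0, "wy": 0, "wz": 0}]' --grip 1

```text
t: 1.72
eef_pos: [539.7, 342.3, 245.0]
orientation: [[-1.0, 0.002, -0.001], [0.002, 1.0, 0.0], [0.001, 0.0, -1.0]]
contact_force: [-0.1, -0.1, -0.8]
opening: 85.6
grasp_force: 0.0
```

```bash
cat > look.py <<'E'
from h import *
import sys
np.set_printoptions(precision=1,suppress=True)
p,S=cloud("scene"); print("t",bot.observe()["t"],"tcp",bot.observe()["eef_pos"])
for a in sys.argv[1:]:
    n,x,y,b=a.split(","); c=np.array([float(x),float(y)]); b=float(b)
    lo,hi,r,h=dict(acorn=(28,54,20,70),saint=(86,112,17,130))[n]
    q=S.reshape(-1,3); k=q[np.hypot(*(q[:,:2]-c).T)<60]
    print(n,fit(q,c,b+lo,b+hi,r,50),"zmax",np.nanmax(k[:,2]) if len(k) else None)
cv2.imwrite("pics/last.png",p)
E
python3 look.py acorn,540,342,4 saint,446,332,4
```

```text
t 1.775 tcp [539.1 343.2 245.1]
acorn (array([539.3, 341.6]), 125, np.float64(0.547646876122668)) zmax 633.9374566517802
saint (array([445.1, 332.2]), 115, np.float64(0.643903780553897)) zmax 633.9374566517802
```

Descend 202 mm and grip.

>>> arm_command --series '[{"x": 0, "y": 0, "z": 0.1, "wx": 0, "wy": 0, "wz": 0}, {"x": 0, "y": 0, "z": 0.1, "wx": 0, "wy": 0, "wz": 0}, {"x": 0, "y": 0, "z": 0.08, "wx": 0, "wy": 0, "wz": 0}, {"x": 0, "y": 0, "z": 0.06, "wx": 0, "wy": 0, "wz": 0}, {"x": 0, "y": 0, "z": 0.04, "wx": 0, "wy": 0, "wz": 0}, {"x": 0, "y": 0, "z": 0.023, "wx": 0, "wy": 0, "wz": 0}, {"x": 0, "y": 0, "z": 0, "wx": 0, "wy": 0, "wz": 0}, {"x": 0, "y": 0, "z": 0, "wx": 0, "wy": 0, "wz": 0}]' --grip 1

```text
t: 2.78
eef_pos: [540.8, 342.6, 44.9]
orientation: [[-1.0, 0.0, 0.002], [0.0, 1.0, 0.001], [-0.002, 0.001, -1.0]]
contact_force: [1.1, 0.1, 0.2]
opening: 85.3
grasp_force: 0.0
```

>>> arm_command --series '[{"x": 0, "y": 0, "z": 0, "wx": 0, "wy": 0, "wz": 0}, {"x": 0, "y": 0, "z": 0, "wx": 0, "wy": 0, "wz": 0}, {"x": 0, "y": 0, "z": 0, "wx": 0, "wy": 0, "wz": 0}, {"x": 0, "y": 0, "z": 0, "wx": 0, "wy": 0, "wz": 0}, {"x": 0, "y": 0, "z": 0, "wx": 0, "wy": 0, "wz": 0}, {"x": 0, "y": 0, "z": 0, "wx": 0, "wy": 0, "wz": 0}, {"x": 0, "y": 0, "z": 0, "wx": 0, "wy": 0, "wz": 0}, {"x": 0, "y": 0, "z": 0, "wx": 0, "wy": 0, "wz": 0}]' --grip -1

```text
t: 3.78
eef_pos: [540.4, 342.1, 44.5]
orientation: [[-1.0, 0.0, 0.001], [0.0, 1.0, 0.0], [-0.001, 0.0, -1.0]]
contact_force: [-1.3, -1.7, 5.1]
opening: 38.5
grasp_force: 60.3
```

>>> arm_command --series '[{"x": 0, "y": 0, "z": -0.03, "wx": 0, "wy": 0, "wz": 0}, {"x": 0, "y": 0, "z": -0.06, "wx": 0, "wy": 0, "wz": 0}, {"x": 0, "y": 0, "z": -0.08, "wx": 0, "wy": 0, "wz": 0}, {"x": 0, "y": 0, "z": -0.05, "wx": 0, "wy": 0, "wz": 0}, {"x": 0, "y": 0, "z": 0, "wx": 0, "wy": 0, "wz": 0}]'

```text
t: 4.4
eef_pos: [541.4, 342.8, 156.4]
orientation: [[-1.0, 0.0, 0.004], [0.0, 1.0, 0.003], [-0.004, 0.003, -1.0]]
contact_force: [-0.4, 0.1, -1.1]
opening: 38.3
grasp_force: 60.6
```

>>> arm_command --series '[{"x": 0.005, "y": -0.04, "z": 0, "wx": 0, "wy": 0, "wz": 0}, {"x": 0.006, "y": -0.08, "z": 0, "wx": 0, "wy": 0, "wz": 0}, {"x": 0.006, "y": -0.09, "z": 0, "wx": 0, "wy": 0, "wz": 0}, {"x": 0.006, "y": -0.09, "z": 0, "wx": 0, "wy": 0, "wz": 0}, {"x": 0.006, "y": -0.09, "z": 0, "wx": 0, "wy": 0, "wz": 0}, {"x": 0.006, "y": -0.09, "z": 0, "wx": 0, "wy": 0, "wz": 0}, {"x": 0.006, "y": -0.09, "z": 0, "wx": 0, "wy": 0, "wz": 0}, {"x": 0.006, "y": -0.09, "z": 0, "wx": 0, "wy": 0, "wz": 0}, {"x": 0.005, "y": -0.07, "z": 0, "wx": 0, "wy": 0, "wz": 0}, {"x": 0.003, "y": -0.037, "z": 0, "wx": 0, "wy": 0, "wz": 0}, {"x": 0, "y": 0, "z": 0, "wx": 0, "wy": 0, "wz": 0}, {"x": 0, "y": 0, "z": 0, "wx": 0, "wy": 0, "wz": 0}]'

```text
t: 5.9
eef_pos: [511.7, -40.9, 153.0]
orientation: [[-1.0, -0.0, -0.002], [-0.0, 1.0, 0.0], [0.002, 0.0, -1.0]]
contact_force: [-0.1, 0.3, -1.5]
opening: 38.5
grasp_force: 60.6
```

>>> arm_command --series '[{"x": -0.002, "y": -0.001, "z": 0.05, "wx": 0, "wy": 0, "wz": 0}, {"x": 0, "y": 0, "z": 0.06, "wx": 0, "wy": 0, "wz": 0}, {"x": 0, "y": 0, "z": 0.05, "wx": 0, "wy": 0, "wz": 0}, {"x": 0, "y": 0, "z": 0.03, "wx": 0, "wy": 0, "wz": 0}, {"x": 0, "y": 0, "z": 0.008, "wx": 0, "wy": 0, "wz": 0}, {"x": 0, "y": 0, "z": 0, "wx": 0, "wy": 0, "wz": 0}, {"x": 0, "y": 0, "z": 0, "wx": 0, "wy": 0, "wz": 0}, {"x": 0, "y": 0, "z": 0, "wx": 0, "wy": 0, "wz": 0}]'

```text
t: 6.9
eef_pos: [514.1, -42.0, 55.5]
orientation: [[-1.0, 0.0, 0.001], [0.0, 1.0, 0.0], [-0.001, 0.0, -1.0]]
contact_force: [-0.2, -0.7, -2.0]
opening: 38.6
grasp_force: 60.6
```

Down in small steps to contact.

>>> arm_command --series '[{"x": 0.001, "y": 0, "z": 0.004, "wx": 0, "wy": 0, "wz": 0}, {"x": 0, "y": 0, "z": 0.003, "wx": 0, "wy": 0, "wz": 0}, {"x": 0, "y": 0, "z": 0, "wx": 0, "wy": 0, "wz": 0}, {"x": 0, "y": 0, "z": 0, "wx": 0, "wy": 0, "wz": 0}]'

```text
t: 7.4
eef_pos: [513.1, -42.0, 51.3]
orientation: [[-1.0, 0.0, -0.0], [0.0, 1.0, 0.0], [0.0, 0.0, -1.0]]
contact_force: [-0.2, 0.5, -1.7]
opening: 38.4
grasp_force: 60.6
```

>>> arm_command --series '[{"x": 0, "y": 0, "z": 0.003, "wx": 0, "wy": 0, "wz": 0}, {"x": 0, "y": 0, "z": 0, "wx": 0, "wy": 0, "wz": 0}, {"x": 0, "y": 0, "z": 0, "wx": 0, "wy": 0, "wz": 0}]'

```text
t: 7.78
eef_pos: [513.3, -42.1, 50.5]
orientation: [[-1.0, 0.0, 0.0], [0.0, 1.0, 0.0], [-0.0, 0.0, -1.0]]
contact_force: [-2.4, -0.2, 6.0]
opening: 38.5
grasp_force: 61.4
```

>>> arm_command --series '[{"x": 0, "y": 0, "z": 0, "wx": 0, "wy": 0, "wz": 0}, {"x": 0, "y": 0, "z": 0, "wx": 0, "wy": 0, "wz": 0}, {"x": 0, "y": 0, "z": 0, "wx": 0, "wy": 0, "wz": 0}, {"x": 0, "y": 0, "z": 0, "wx": 0, "wy": 0, "wz": 0}, {"x": 0, "y": 0, "z": 0, "wx": 0, "wy": 0, "wz": 0}, {"x": 0, "y": 0, "z": 0, "wx": 0, "wy": 0, "wz": 0}]' --grip 1

```text
t: 8.52
eef_pos: [513.1, -41.9, 49.8]
orientation: [[-1.0, -0.0, -0.0], [-0.0, 1.0, 0.0], [0.0, 0.0, -1.0]]
contact_force: [0.0, -0.6, 0.8]
opening: 85.8
grasp_force: 0.0
```

>>> arm_command --series '[{"x": 0, "y": 0, "z": -0.03, "wx": 0, "wy": 0, "wz": 0}, {"x": 0, "y": 0, "z": -0.06, "wx": 0, "wy": 0, "wz": 0}, {"x": 0, "y": 0, "z": -0.1, "wx": 0, "wy": 0, "wz": 0}, {"x": 0, "y": 0, "z": -0.1, "wx": 0, "wy": 0, "wz": 0}, {"x": 0, "y": 0, "z": 0, "wx": 0, "wy": 0, "wz": 0}]'

```text
t: 9.15
eef_pos: [515.9, -42.1, 199.8]
orientation: [[-1.0, 0.0, 0.009], [0.0, 1.0, 0.001], [-0.009, 0.001, -1.0]]
contact_force: [1.0, 0.8, 0.3]
opening: 85.6
grasp_force: 0.0
```

```bash
python3 look.py acorn,513,-42,10 saint,446,332,4
```

```text
t 9.2 tcp [514.3 -42.  197.4]
acorn (array([511.8, -42.3]), 102, np.float64(0.9430421384006669)) zmax 546.9152238468181
saint (array([445.2, 332.2]), 131, np.float64(0.7068831456129029)) zmax 135.99879897159542
```

>>> arm_command --series '[{"x": -0.06, "y": 0.03, "z": 0, "wx": 0, "wy": 0, "wz": 0}, {"x": -0.08, "y": 0.04, "z": 0, "wx": 0, "wy": 0, "wz": 0}, {"x": -0.06, "y": 0.03, "z": 0, "wx": 0, "wy": 0, "wz": 0}, {"x": -0.034, "y": 0.013, "z": 0, "wx": 0, "wy": 0, "wz": 0}, {"x": 0, "y": 0, "z": 0, "wx": 0, "wy": 0, "wz": 0}, {"x": 0, "y": 0, "z": 0, "wx": 0, "wy": 0, "wz": 0}, {"x": 0, "y": 0, "z": 0, "wx": 0, "wy": 0, "wz": 0}, {"x": 0, "y": 0, "z": 0, "wx": 0, "wy": 0, "wz": 0}]' --grip -1

```text
t: 10.2
eef_pos: [629.6, 14.1, 195.0]
orientation: [[-1.0, 0.001, -0.0], [0.001, 1.0, 0.0], [0.0, 0.0, -1.0]]
contact_force: [0.0, 0.3, -0.2]
opening: 0.1
grasp_force: 0.0
```

>>> arm_command --series '[{"x": 0, "y": 0, "z": 0.03, "wx": 0, "wy": 0, "wz": 0}, {"x": 0, "y": 0, "z": 0.02, "wx": 0, "wy": 0, "wz": 0}, {"x": 0, "y": 0, "z": 0.01, "wx": 0, "wy": 0, "wz": 0}, {"x": 0, "y": 0, "z": 0.006, "wx": 0, "wy": 0, "wz": 0}, {"x": 0, "y": 0, "z": 0.004, "wx": 0, "wy": 0, "wz": 0}, {"x": 0, "y": 0, "z": 0, "wx": 0, "wy": 0, "wz": 0}, {"x": 0, "y": 0, "z": 0, "wx": 0, "wy": 0, "wz": 0}]'

```text
t: 11.08
eef_pos: [630.1, 14.5, 160.1]
orientation: [[-1.0, 0.0, 0.0], [0.0, 1.0, 0.0], [-0.0, 0.0, -1.0]]
contact_force: [-3.6, 0.2, 4.9]
opening: 0.2
grasp_force: 2.2
```

>>> arm_command --series '[{"x": 0, "y": 0, "z": 0.004, "wx": 0, "wy": 0, "wz": 0}, {"x": 0, "y": 0, "z": 0.002, "wx": 0, "wy": 0, "wz": 0}, {"x": 0, "y": 0, "z": 0, "wx": 0, "wy": 0, "wz": 0}, {"x": 0, "y": 0, "z": 0, "wx": 0, "wy": 0, "wz": 0}]'

```text
t: 11.58
eef_pos: [630.3, 14.5, 158.1]
orientation: [[-1.0, 0.0, 0.001], [0.0, 1.0, 0.0], [-0.001, 0.0, -1.0]]
contact_force: [-6.5, -0.8, 11.4]
opening: 0.1
grasp_force: 6.1
```

>>> arm_command --series '[{"x": 0, "y": 0, "z": -0.012, "wx": 0, "wy": 0, "wz": 0}, {"x": 0, "y": 0, "z": -0.03, "wx": 0, "wy": 0, "wz": 0}, {"x": 0, "y": 0, "z": -0.06, "wx": 0, "wy": 0, "wz": 0}, {"x": 0, "y": 0, "z": 0, "wx": 0, "wy": 0, "wz": 0}, {"x": 0, "y": 0, "z": 0, "wx": 0, "wy": 0, "wz": 0}]'

```text
t: 12.2
eef_pos: [630.1, 14.6, 207.6]
orientation: [[-1.0, -0.0, 0.0], [-0.0, 1.0, 0.0], [-0.0, 0.0, -1.0]]
contact_force: [-0.4, -0.1, -0.3]
opening: 0.2
grasp_force: 0.0
```

```bash
python3 look.py acorn,513,-42,10 saint,446,332,4
```

```text
t 12.25 tcp [629.7  14.6 207.1]
acorn (array([512. , -42.2]), 99, np.float64(0.9933983593298492)) zmax 81.5503539477188
saint (array([445.4, 332.1]), 130, np.float64(0.774730305897657)) zmax 135.8263227813277
```

View pics/last.png

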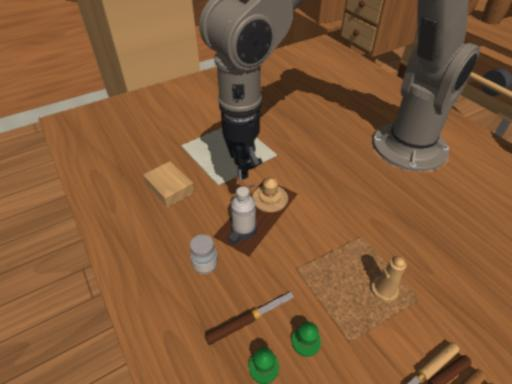

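>>> arm_command --series '[{"x": 0.06, "y": -0.03, "z": 0, "wx": 0, "wy": 0, "wz": 0}, {"x": 0.08, "y": -0.04, "z": 0, "wx": 0, "wy": 0, "wz": 0}, {"x": 0.06, "y": -0.03, "z": 0, "wx": 0, "wy": 0, "wz": 0}, {"x": 0.034, "y": -0.013, "z": 0, "wx": 0, "wy": 0, "wz": 0}, {"x": 0, "y": 0, "z": 0, "wx": 0, "wy": 0, "wz": 0}, {"x": 0, "y": 0, "z": 0.06, "wx": 0, "wy": 0, "wz": 0}, {"x": 0, "y": 0, "z": 0.1, "wx": 0, "wy": 0, "wz": 0}, {"x": 0, "y": 0, "z": 0.08, "wx": 0, "wy": 0, "wz": 0}, {"x": 0, "y": 0, "z": 0.05, "wx": 0, "wy": 0, "wz": 0}, {"x": 0, "y": 0, "z": 0.02, "wx": 0, "wy": 0, "wz": 0}, {"x": 0, "y": 0, "z": 0, "wx": 0, "wy": 0, "wz": 0}, {"x": 0, "y": 0, "z": 0, "wx": 0, "wy": 0, "wz": 0}]' --grip 1

```text
t: 13.75
eef_pos: [514.3, -41.8, 53.7]
orientation: [[-1.0, -0.0, 0.002], [-0.0, 1.0, 0.0], [-0.002, 0.0, -1.0]]
contact_force: [-0.0, -0.2, 0.8]
opening: 85.4
grasp_force: 0.0
```

>>> arm_command --series '[{"x": 0, "y": 0, "z": 0, "wx": 0, "wy": 0, "wz": 0}, {"x": 0, "y": 0, "z": 0, "wx": 0, "wy": 0, "wz": 0}, {"x": 0, "y": 0, "z": 0, "wx": 0, "wy": 0, "wz": 0}, {"x": 0, "y": 0, "z": 0, "wx": 0, "wy": 0, "wz": 0}, {"x": 0, "y": 0, "z": 0, "wx": 0, "wy": 0, "wz": 0}, {"x": 0, "y": 0, "z": 0, "wx": 0, "wy": 0, "wz": 0}, {"x": 0, "y": 0, "z": 0, "wx": 0, "wy": 0, "wz": 0}, {"x": 0, "y": 0, "z": 0, "wx": 0, "wy": 0, "wz": 0}]' --grip -1

```text
t: 14.75
eef_pos: [513.3, -42.0, 53.5]
orientation: [[-1.0, 0.0, 0.001], [0.0, 1.0, 0.0], [-0.001, 0.0, -1.0]]
contact_force: [-1.2, -0.7, 7.1]
opening: 38.2
grasp_force: 59.8
```

>>> arm_command --series '[{"x": 0, "y": 0, "z": -0.03, "wx": 0, "wy": 0, "wz": 0}, {"x": 0, "y": 0, "z": -0.06, "wx": 0, "wy": 0, "wz": 0}, {"x": 0, "y": 0, "z": -0.05, "wx": 0, "wy": 0, "wz": 0}, {"x": -0.01, "y": -0.05, "z": -0.02, "wx": 0, "wy": 0, "wz": 0}, {"x": -0.014, "y": -0.09, "z": 0, "wx": 0, "wy": 0, "wz": 0}, {"x": -0.014, "y": -0.09, "z": 0, "wx": 0, "wy": 0, "wz": 0}, {"x": -0.014, "y": -0.09, "z": 0, "wx": 0, "wy": 0, "wz": 0}, {"x": -0.014, "y": -0.09, "z": 0, "wx": 0, "wy": 0, "wz": 0}, {"x": -0.014, "y": -0.06, "z": 0, "wx": 0, "wy": 0, "wz": 0}, {"x": -0.004, "y": -0.018, "z": 0, "wx": 0, "wy": 0, "wz": 0}, {"x": 0, "y": 0, "z": 0, "wx": 0, "wy": 0, "wz": 0}, {"x": 0, "y": 0, "z": 0, "wx": 0, "wy": 0, "wz": 0}]'

```text
t: 16.25
eef_pos: [555.2, -283.9, 132.8]
orientation: [[-1.0, -0.002, -0.0], [-0.002, 1.0, 0.001], [0.0, 0.001, -1.0]]
contact_force: [-0.7, 0.0, -1.1]
opening: 38.4
grasp_force: 60.7
```

>>> arm_command --series '[{"x": 0, "y": 0, "z": 0.04, "wx": 0, "wy": 0, "wz": 0}, {"x": 0, "y": 0, "z": 0.06, "wx": 0, "wy": 0, "wz": 0}, {"x": 0, "y": 0, "z": 0.04, "wx": 0, "wy": 0, "wz": 0}, {"x": 0, "y": 0, "z": 0.014, "wx": 0, "wy": 0, "wz": 0}, {"x": 0, "y": 0, "z": 0, "wx": 0, "wy": 0, "wz": 0}, {"x": 0, "y": 0, "z": 0, "wx": 0, "wy": 0, "wz": 0}, {"x": 0, "y": 0, "z": 0, "wx": 0, "wy": 0, "wz": 0}]'

```text
t: 17.12
eef_pos: [555.6, -286.2, 56.7]
orientation: [[-1.0, 0.0, 0.001], [0.0, 1.0, -0.001], [-0.001, -0.001, -1.0]]
contact_force: [0.9, -0.6, -0.7]
opening: 38.3
grasp_force: 60.7
```

>>> arm_command --series '[{"x": 0, "y": 0, "z": 0.008, "wx": 0, "wy": 0, "wz": 0}, {"x": 0, "y": 0, "z": 0.005, "wx": 0, "wy": 0, "wz": 0}, {"x": 0, "y": 0, "z": 0.003, "wx": 0, "wy": 0, "wz": 0}, {"x": 0, "y": 0, "z": 0, "wx": 0, "wy": 0, "wz": 0}, {"x": 0, "y": 0, "z": 0, "wx": 0, "wy": 0, "wz": 0}]'

```text
t: 17.75
eef_pos: [555.1, -286.1, 49.6]
orientation: [[-1.0, 0.0, 0.0], [0.0, 1.0, 0.0], [-0.0, 0.0, -1.0]]
contact_force: [-5.0, 2.3, 14.6]
opening: 38.3
grasp_force: 62.4
```

>>> arm_command --series '[{"x": 0, "y": 0, "z": 0, "wx": 0, "wy": 0, "wz": 0}, {"x": 0, "y": 0, "z": 0, "wx": 0, "wy": 0, "wz": 0}, {"x": 0, "y": 0, "z": 0, "wx": 0, "wy": 0, "wz": 0}, {"x": 0, "y": 0, "z": 0, "wx": 0, "wy": 0, "wz": 0}, {"x": 0, "y": 0, "z": 0, "wx": 0, "wy": 0, "wz": 0}, {"x": 0, "y": 0, "z": -0.03, "wx": 0, "wy": 0, "wz": 0}, {"x": 0, "y": 0, "z": -0.06, "wx": 0, "wy": 0, "wz": 0}, {"x": 0, "y": 0, "z": -0.1, "wx": 0, "wy": 0, "wz": 0}, {"x": 0, "y": 0, "z": -0.1, "wx": 0, "wy": 0, "wz": 0}, {"x": 0, "y": 0, "z": -0.1, "wx": 0, "wy": 0, "wz": 0}, {"x": 0, "y": 0, "z": 0, "wx": 0, "wy": 0, "wz": 0}]' --grip 1

```text
t: 19.12
eef_pos: [557.4, -287.4, 248.9]
orientation: [[-1.0, 0.0, 0.009], [0.0, 1.0, -0.004], [-0.009, -0.004, -1.0]]
contact_force: [0.7, -0.4, -1.2]
opening: 85.3
grasp_force: 0.0
```

```bash
python3 look.py acorn,555,-286,6 saint,446,332,4
```

```text
t 19.175 tcp [ 556.1 -286.6  245.9]
acorn (array([ 553.8, -286.3]), 89, np.float64(1.26161064432685)) zmax 478.83748467505717
saint (array([413.4, 353.8]), 126, np.float64(1.0095960984440988)) zmax 134.4536494666968
```

```bash
python3 - <<'E'
from h import *
for n in("scene","top"):
    p,P=cloud(n); q=P.reshape(-1,3); c=np.array([413.5,353.8])
    print(n,fit(q,c,90,114,17),fit(q,c,50,80,18)[0],disc(P,c,124,140,25)); cv2.imwrite(f"pics/{n}1.png",p)
E
```

```text
scene (array([413.41632082, 353.64397753]), 122, np.float64(0.8203812091584678)) [414.89216333 353.82421682] (array([415.54992676, 353.97338867]), 12.044928550720215)
top (array([414.53436947, 353.82393954]), 56, np.float64(0.5059243837832085)) [414.86665367 352.69721895] (array([413.28942871, 352.47338867]), 11.616646766662598)
```

View pics/top1.png

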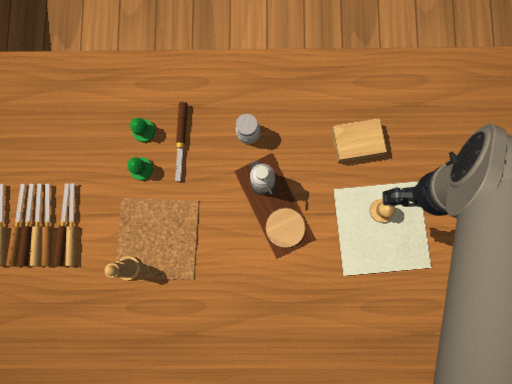

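>>> arm_command --series '[{"x": 0.013, "y": 0.06, "z": 0, "wx": 0, "wy": 0, "wz": 0}, {"x": 0.025, "y": 0.11, "z": 0, "wx": 0, "wy": 0, "wz": 0}, {"x": 0.025, "y": 0.11, "z": 0, "wx": 0, "wy": 0, "wz": 0}, {"x": 0.025, "y": 0.11, "z": 0, "wx": 0, "wy": 0, "wz": 0}, {"x": 0.025, "y": 0.11, "z": 0, "wx": 0, "wy": 0, "wz": 0}, {"x": 0.025, "y": 0.11, "z": 0, "wx": 0, "wy": 0, "wz": 0}, {"x": 0.025, "y": 0.11, "z": 0, "wx": 0, "wy": 0, "wz": 0}, {"x": 0.025, "y": 0.11, "z": 0, "wx": 0, "wy": 0, "wz": 0}, {"x": 0.025, "y": 0.11, "z": 0, "wx": 0, "wy": 0, "wz": 0}, {"x": 0.025, "y": 0.11, "z": 0, "wx": 0, "wy": 0, "wz": 0}, {"x": 0.025, "y": 0.11, "z": 0, "wx": 0, "wy": 0, "wz": 0}, {"x": 0.02, "y": 0.09, "z": 0, "wx": 0, "wy": 0, "wz": 0}]'

```text
t: 20.78
eef_pos: [411.9, 340.7, 241.3]
orientation: [[-1.0, -0.002, -0.002], [-0.002, 1.0, -0.001], [0.002, -0.001, -1.0]]
contact_force: [0.5, -0.0, -0.1]
opening: 85.6
grasp_force: 0.0
```

>>> arm_command --series '[{"x": 0, "y": 0.03, "z": 0, "wx": 0, "wy": 0, "wz": 0}, {"x": 0, "y": 0, "z": 0, "wx": 0, "wy": 0, "wz": 0}, {"x": 0, "y": 0, "z": 0, "wx": 0, "wy": 0, "wz": 0}, {"x": 0, "y": 0, "z": 0, "wx": 0, "wy": 0, "wz": 0}]'

```text
t: 21.28
eef_pos: [414.2, 352.3, 242.7]
orientation: [[-1.0, 0.003, -0.0], [0.003, 1.0, -0.001], [0.0, -0.001, -1.0]]
contact_force: [-0.5, -0.4, 0.5]
opening: 85.4
grasp_force: 0.0
```

```bash
python3 look.py acorn,555,-286,6 saint,414,353,4
```

```text
t 21.325 tcp [414.2 352.6 242.8]
acorn (array([ 553.6, -286.5]), 91, np.float64(1.2369098756598835)) zmax 76.64695948373901
saint (array([413.3, 353.6]), 134, np.float64(0.7220243741972253)) zmax 617.2047849421497
```

Descend 141 mm to TCP 102, y +1.

>>> arm_command --series '[{"x": 0, "y": 0.002, "z": 0.06, "wx": 0, "wy": 0, "wz": 0}, {"x": 0, "y": 0, "z": 0.08, "wx": 0, "wy": 0, "wz": 0}, {"x": 0, "y": 0, "z": 0.07, "wx": 0, "wy": 0, "wz": 0}, {"x": 0, "y": 0, "z": 0.05, "wx": 0, "wy": 0, "wz": 0}, {"x": 0, "y": 0, "z": 0.02, "wx": 0, "wy": 0, "wz": 0}, {"x": 0, "y": 0, "z": 0, "wx": 0, "wy": 0, "wz": 0}, {"x": 0, "y": 0, "z": 0, "wx": 0, "wy": 0, "wz": 0}]' --grip 1

```text
t: 22.2
eef_pos: [414.3, 355.5, 103.9]
orientation: [[-1.0, 0.0, 0.001], [0.0, 1.0, 0.001], [-0.001, 0.001, -1.0]]
contact_force: [0.1, 0.0, -0.6]
opening: 85.3
grasp_force: 0.0
```

>>> arm_command --series '[{"x": 0, "y": 0, "z": 0, "wx": 0, "wy": 0, "wz": 0}, {"x": 0, "y": 0, "z": 0, "wx": 0, "wy": 0, "wz": 0}, {"x": 0, "y": 0, "z": 0, "wx": 0, "wy": 0, "wz": 0}, {"x": 0, "y": 0, "z": 0, "wx": 0, "wy": 0, "wz": 0}, {"x": 0, "y": 0, "z": 0, "wx": 0, "wy": 0, "wz": 0}, {"x": 0, "y": 0, "z": 0, "wx": 0, "wy": 0, "wz": 0}, {"x": 0, "y": 0, "z": 0, "wx": 0, "wy": 0, "wz": 0}, {"x": 0, "y": 0, "z": 0, "wx": 0, "wy": 0, "wz": 0}]' --grip -1

```text
t: 23.2
eef_pos: [413.8, 354.8, 103.3]
orientation: [[-1.0, 0.0, 0.0], [0.0, 1.0, -0.0], [-0.0, -0.0, -1.0]]
contact_force: [-0.3, -1.8, 4.5]
opening: 32.4
grasp_force: 59.3
```

>>> arm_command --series '[{"x": 0, "y": 0, "z": -0.03, "wx": 0, "wy": 0, "wz": 0}, {"x": 0, "y": 0, "z": -0.06, "wx": 0, "wy": 0, "wz": 0}, {"x": 0, "y": 0, "z": -0.06, "wx": 0, "wy": 0, "wz": 0}, {"x": -0.01, "y": -0.04, "z": -0.02, "wx": 0, "wy": 0, "wz": 0}, {"x": -0.02, "y": -0.08, "z": 0, "wx": 0, "wy": 0, "wz": 0}, {"x": -0.023, "y": -0.09, "z": 0, "wx": 0, "wy": 0, "wz": 0}, {"x": -0.023, "y": -0.09, "z": 0, "wx": 0, "wy": 0, "wz": 0}, {"x": -0.023, "y": -0.09, "z": 0, "wx": 0, "wy": 0, "wz": 0}, {"x": -0.023, "y": -0.09, "z": 0, "wx": 0, "wy": 0, "wz": 0}, {"x": -0.023, "y": -0.09, "z": 0, "wx": 0, "wy": 0, "wz": 0}, {"x": -0.023, "y": -0.09, "z": 0, "wx": 0, "wy": 0, "wz": 0}, {"x": -0.02, "y": -0.08, "z": 0, "wx": 0, "wy": 0, "wz": 0}]'

```text
t: 24.7
eef_pos: [507.8, -16.6, 188.5]
orientation: [[-1.0, 0.0, 0.001], [0.0, 1.0, 0.0], [-0.001, 0.0, -1.0]]
contact_force: [-0.2, 0.7, -1.3]
opening: 32.2
grasp_force: 59.8
```

>>> arm_command --series '[{"x": -0.011, "y": -0.054, "z": 0, "wx": 0, "wy": 0, "wz": 0}, {"x": 0, "y": 0, "z": 0, "wx": 0, "wy": 0, "wz": 0}, {"x": 0, "y": 0, "z": 0, "wx": 0, "wy": 0, "wz": 0}, {"x": 0, "y": 0, "z": 0, "wx": 0, "wy": 0, "wz": 0}]'

```text
t: 25.2
eef_pos: [513.0, -40.5, 188.0]
orientation: [[-1.0, -0.002, 0.0], [-0.002, 1.0, 0.001], [-0.0, 0.001, -1.0]]
contact_force: [-0.1, 0.2, -2.6]
opening: 32.3
grasp_force: 59.9
```

>>> arm_command --series '[{"x": 0, "y": -0.002, "z": 0.04, "wx": 0, "wy": 0, "wz": 0}, {"x": 0, "y": 0, "z": 0.05, "wx": 0, "wy": 0, "wz": 0}, {"x": 0, "y": 0, "z": 0.04, "wx": 0, "wy": 0, "wz": 0}, {"x": 0, "y": 0, "z": 0.018, "wx": 0, "wy": 0, "wz": 0}, {"x": 0, "y": 0, "z": 0.005, "wx": 0, "wy": 0, "wz": 0}, {"x": 0, "y": 0, "z": 0, "wx": 0, "wy": 0, "wz": 0}, {"x": 0, "y": 0, "z": 0, "wx": 0, "wy": 0, "wz": 0}, {"x": 0, "y": 0, "z": 0, "wx": 0, "wy": 0, "wz": 0}]'

```text
t: 26.2
eef_pos: [513.4, -43.0, 111.8]
orientation: [[-1.0, 0.0, 0.001], [0.0, 1.0, 0.0], [-0.001, 0.0, -1.0]]
contact_force: [0.1, 0.4, -2.3]
opening: 32.4
grasp_force: 59.9
```

>>> arm_command --series '[{"x": 0, "y": 0.002, "z": 0.003, "wx": 0, "wy": 0, "wz": 0}, {"x": 0, "y": 0, "z": 0.003, "wx": 0, "wy": 0, "wz": 0}, {"x": 0, "y": 0, "z": 0, "wx": 0, "wy": 0, "wz": 0}, {"x": 0, "y": 0, "z": 0, "wx": 0, "wy": 0, "wz": 0}]'

```text
t: 26.7
eef_pos: [513.7, -42.0, 109.3]
orientation: [[-1.0, 0.0, 0.001], [0.0, 1.0, 0.0], [-0.001, 0.0, -1.0]]
contact_force: [-2.0, -0.4, 7.6]
opening: 32.3
grasp_force: 60.7
```

>>> arm_command --series '[{"x": 0, "y": 0, "z": 0, "wx": 0, "wy": 0, "wz": 0}, {"x": 0, "y": 0, "z": 0, "wx": 0, "wy": 0, "wz": 0}, {"x": 0, "y": 0, "z": 0, "wx": 0, "wy": 0, "wz": 0}, {"x": 0, "y": 0, "z": 0, "wx": 0, "wy": 0, "wz": 0}, {"x": 0, "y": 0, "z": 0, "wx": 0, "wy": 0, "wz": 0}, {"x": 0, "y": 0, "z": -0.03, "wx": 0, "wy": 0, "wz": 0}, {"x": 0, "y": 0, "z": -0.06, "wx": 0, "wy": 0, "wz": 0}, {"x": 0, "y": 0, "z": -0.08, "wx": 0, "wy": 0, "wz": 0}, {"x": 0, "y": 0, "z": -0.04, "wx": 0, "wy": 0, "wz": 0}, {"x": 0, "y": 0, "z": 0, "wx": 0, "wy": 0, "wz": 0}, {"x": 0, "y": 0, "z": 0, "wx": 0, "wy": 0, "wz": 0}]' --grip 1

```text
t: 28.08
eef_pos: [512.6, -42.0, 213.0]
orientation: [[-1.0, -0.0, -0.001], [-0.0, 1.0, -0.0], [0.001, -0.0, -1.0]]
contact_force: [0.2, -0.2, 0.4]
opening: 85.5
grasp_force: 0.0
```

>>> arm_command --series '[{"x": -0.06, "y": 0.03, "z": 0, "wx": 0, "wy": 0, "wz": 0}, {"x": -0.08, "y": 0.04, "z": 0, "wx": 0, "wy": 0, "wz": 0}, {"x": -0.06, "y": 0.03, "z": 0, "wx": 0, "wy": 0, "wz": 0}, {"x": -0.034, "y": 0.013, "z": 0, "wx": 0, "wy": 0, "wz": 0}, {"x": 0, "y": 0, "z": 0, "wx": 0, "wy": 0, "wz": 0}, {"x": 0, "y": 0, "z": 0, "wx": 0, "wy": 0, "wz": 0}, {"x": 0, "y": 0, "z": 0, "wx": 0, "wy": 0, "wz": 0}, {"x": 0, "y": 0, "z": 0, "wx": 0, "wy": 0, "wz": 0}]' --grip -1

```text
t: 29.08
eef_pos: [629.6, 14.1, 213.5]
orientation: [[-1.0, 0.001, -0.0], [0.001, 1.0, -0.0], [0.0, -0.0, -1.0]]
contact_force: [-0.2, 0.9, -1.0]
opening: 0.2
grasp_force: 0.0
```

```bash
python3 look.py acorn,555,-286,6 saint,513,-42,10
```

```text
t 29.125 tcp [629.8  14.2 213.5]
acorn (array([ 554. , -285.8]), 84, np.float64(1.060129454192013)) zmax 78.13282758068499
saint (array([513.3, -43.2]), 95, np.float64(0.8482608656949926)) zmax 141.1847277569591
```

>>> arm_command --series '[{"x": 0, "y": 0, "z": 0.04, "wx": 0, "wy": 0, "wz": 0}, {"x": 0, "y": 0, "z": 0.035, "wx": 0, "wy": 0, "wz": 0}, {"x": 0, "y": 0, "z": 0.015, "wx": 0, "wy": 0, "wz": 0}, {"x": 0, "y": 0, "z": 0.01, "wx": 0, "wy": 0, "wz": 0}, {"x": 0, "y": 0, "z": 0.008, "wx": 0, "wy": 0, "wz": 0}, {"x": 0, "y": 0, "z": 0.005, "wx": 0, "wy": 0, "wz": 0}, {"x": 0, "y": 0, "z": 0, "wx": 0, "wy": 0, "wz": 0}, {"x": 0, "y": 0, "z": 0, "wx": 0, "wy": 0, "wz": 0}, {"x": 0, "y": 0, "z": 0, "wx": 0, "wy": 0, "wz": 0}]'

```text
t: 30.25
eef_pos: [629.9, 14.5, 158.1]
orientation: [[-1.0, 0.0, 0.0], [0.0, 1.0, 0.0], [-0.0, 0.0, -1.0]]
contact_force: [-5.5, 0.0, 9.6]
opening: 0.0
grasp_force: 4.8
```

>>> arm_command --series '[{"x": 0, "y": 0, "z": -0.012, "wx": 0, "wy": 0, "wz": 0}, {"x": 0, "y": 0, "z": -0.03, "wx": 0, "wy": 0, "wz": 0}, {"x": 0, "y": 0, "z": -0.06, "wx": 0, "wy": 0, "wz": 0}, {"x": 0, "y": 0, "z": -0.03, "wx": 0, "wy": 0, "wz": 0}, {"x": 0, "y": 0, "z": 0, "wx": 0, "wy": 0, "wz": 0}, {"x": 0, "y": 0, "z": 0, "wx": 0, "wy": 0, "wz": 0}]'

```text
t: 31.0
eef_pos: [629.6, 14.5, 221.9]
orientation: [[-1.0, -0.0, -0.001], [-0.0, 1.0, -0.0], [0.001, -0.0, -1.0]]
contact_force: [-0.7, 0.1, -0.9]
opening: -0.1
grasp_force: 0.0
```

```bash
python3 look.py acorn,555,-286,6 saint,513,-42,10
```

```text
t 31.05 tcp [629.4  14.5 221.6]
acorn (array([ 553.5, -286.3]), 85, np.float64(1.3861742043760368)) zmax 77.8414014998383
saint (array([513.4, -43.3]), 91, np.float64(0.8906430842588748)) zmax 140.56641798873193
```

>>> arm_command --series '[{"x": 0.06, "y": -0.03, "z": 0, "wx": 0, "wy": 0, "wz": 0}, {"x": 0.08, "y": -0.04, "z": 0, "wx": 0, "wy": 0, "wz": 0}, {"x": 0.06, "y": -0.03, "z": 0, "wx": 0, "wy": 0, "wz": 0}, {"x": 0.034, "y": -0.013, "z": 0, "wx": 0, "wy": 0, "wz": 0}, {"x": 0, "y": 0, "z": 0, "wx": 0, "wy": 0, "wz": 0}, {"x": 0, "y": 0, "z": 0, "wx": 0, "wy": 0, "wz": 0}, {"x": 0, "y": 0, "z": 0, "wx": 0, "wy": 0, "wz": 0}]' --grip 1

```text
t: 31.92
eef_pos: [514.1, -41.2, 222.7]
orientation: [[-1.0, -0.001, 0.0], [-0.001, 1.0, 0.0], [-0.0, 0.0, -1.0]]
contact_force: [-0.1, 1.0, 0.4]
opening: 85.1
grasp_force: 0.0
```

Down 112 mm to TCP ≈ 110 and grip.

>>> arm_command --series '[{"x": 0, "y": -0.001, "z": 0.05, "wx": 0, "wy": 0, "wz": 0}, {"x": 0, "y": 0, "z": 0.07, "wx": 0, "wy": 0, "wz": 0}, {"x": 0, "y": 0, "z": 0.06, "wx": 0, "wy": 0, "wz": 0}, {"x": 0, "y": 0, "z": 0.03, "wx": 0, "wy": 0, "wz": 0}, {"x": 0, "y": 0, "z": 0.014, "wx": 0, "wy": 0, "wz": 0}, {"x": 0, "y": 0, "z": 0, "wx": 0, "wy": 0, "wz": 0}, {"x": 0, "y": 0, "z": 0, "wx": 0, "wy": 0, "wz": 0}]'

```text
t: 32.8
eef_pos: [513.9, -42.5, 111.7]
orientation: [[-1.0, 0.0, 0.002], [0.0, 1.0, 0.0], [-0.002, 0.0, -1.0]]
contact_force: [-0.4, -0.2, 0.4]
opening: 85.4
grasp_force: 0.0
```

>>> arm_command --series '[{"x": 0, "y": 0, "z": 0, "wx": 0, "wy": 0, "wz": 0}, {"x": 0, "y": 0, "z": 0, "wx": 0, "wy": 0, "wz": 0}, {"x": 0, "y": 0, "z": 0, "wx": 0, "wy": 0, "wz": 0}, {"x": 0, "y": 0, "z": 0, "wx": 0, "wy": 0, "wz": 0}, {"x": 0, "y": 0, "z": 0, "wx": 0, "wy": 0, "wz": 0}, {"x": 0, "y": 0, "z": 0, "wx": 0, "wy": 0, "wz": 0}, {"x": 0, "y": 0, "z": 0, "wx": 0, "wy": 0, "wz": 0}, {"x": 0, "y": 0, "z": 0, "wx": 0, "wy": 0, "wz": 0}]' --grip -1

```text
t: 33.8
eef_pos: [513.4, -42.7, 111.3]
orientation: [[-1.0, 0.0, 0.001], [0.0, 1.0, -0.0], [-0.001, -0.0, -1.0]]
contact_force: [-1.0, -0.4, 6.1]
opening: 32.3
grasp_force: 59.5
```

>>> arm_command --series '[{"x": 0, "y": 0, "z": -0.03, "wx": 0, "wy": 0, "wz": 0}, {"x": 0, "y": 0, "z": -0.06, "wx": 0, "wy": 0, "wz": 0}, {"x": 0, "y": 0, "z": -0.05, "wx": 0, "wy": 0, "wz": 0}, {"x": 0.02, "y": -0.05, "z": -0.02, "wx": 0, "wy": 0, "wz": 0}, {"x": 0.02, "y": -0.09, "z": 0, "wx": 0, "wy": 0, "wz": 0}, {"x": 0.02, "y": -0.09, "z": 0, "wx": 0, "wy": 0, "wz": 0}, {"x": 0.02, "y": -0.09, "z": 0, "wx": 0, "wy": 0, "wz": 0}, {"x": 0.011, "y": -0.09, "z": 0, "wx": 0, "wy": 0, "wz": 0}, {"x": 0, "y": -0.06, "z": 0, "wx": 0, "wy": 0, "wz": 0}, {"x": 0, "y": -0.017, "z": 0, "wx": 0, "wy": 0, "wz": 0}, {"x": 0, "y": 0, "z": 0, "wx": 0, "wy": 0, "wz": 0}, {"x": 0, "y": 0, "z": 0, "wx": 0, "wy": 0, "wz": 0}]'

```text
t: 35.3
eef_pos: [468.0, -284.2, 190.8]
orientation: [[-1.0, -0.002, -0.0], [-0.002, 1.0, 0.001], [0.0, 0.001, -1.0]]
contact_force: [0.4, 0.3, -1.1]
opening: 31.8
grasp_force: 60.0
```

>>> arm_command --series '[{"x": 0, "y": 0, "z": 0.04, "wx": 0, "wy": 0, "wz": 0}, {"x": 0, "y": 0, "z": 0.06, "wx": 0, "wy": 0, "wz": 0}, {"x": 0, "y": 0, "z": 0.04, "wx": 0, "wy": 0, "wz": 0}, {"x": 0, "y": 0, "z": 0.014, "wx": 0, "wy": 0, "wz": 0}, {"x": 0, "y": 0, "z": 0, "wx": 0, "wy": 0, "wz": 0}, {"x": 0, "y": 0, "z": 0, "wx": 0, "wy": 0, "wz": 0}, {"x": 0, "y": 0, "z": 0, "wx": 0, "wy": 0, "wz": 0}]'

```text
t: 36.17
eef_pos: [468.1, -286.2, 114.6]
orientation: [[-1.0, -0.0, 0.001], [-0.0, 1.0, -0.001], [-0.001, -0.001, -1.0]]
contact_force: [0.4, 0.0, -2.8]
opening: 32.5
grasp_force: 59.9
```

>>> arm_command --series '[{"x": 0, "y": 0, "z": 0.008, "wx": 0, "wy": 0, "wz": 0}, {"x": 0, "y": 0, "z": 0.004, "wx": 0, "wy": 0, "wz": 0}, {"x": 0, "y": 0, "z": 0.002, "wx": 0, "wy": 0, "wz": 0}, {"x": 0, "y": 0, "z": 0, "wx": 0, "wy": 0, "wz": 0}, {"x": 0, "y": 0, "z": 0, "wx": 0, "wy": 0, "wz": 0}]'

```text
t: 36.8
eef_pos: [467.7, -286.1, 107.3]
orientation: [[-1.0, 0.0, 0.0], [0.0, 1.0, -0.0], [-0.0, -0.0, -1.0]]
contact_force: [-2.3, 1.2, 6.2]
opening: 32.4
grasp_force: 60.5
```

>>> arm_command --series '[{"x": 0, "y": 0, "z": 0, "wx": 0, "wy": 0, "wz": 0}, {"x": 0, "y": 0, "z": 0, "wx": 0, "wy": 0, "wz": 0}, {"x": 0, "y": 0, "z": 0, "wx": 0, "wy": 0, "wz": 0}, {"x": 0, "y": 0, "z": 0, "wx": 0, "wy": 0, "wz": 0}, {"x": 0, "y": 0, "z": 0, "wx": 0, "wy": 0, "wz": 0}, {"x": 0, "y": 0, "z": -0.03, "wx": 0, "wy": 0, "wz": 0}, {"x": 0, "y": 0, "z": -0.06, "wx": 0, "wy": 0, "wz": 0}, {"x": 0, "y": 0, "z": -0.1, "wx": 0, "wy": 0, "wz": 0}, {"x": 0, "y": 0, "z": -0.08, "wx": 0, "wy": 0, "wz": 0}, {"x": 0, "y": 0, "z": -0.03, "wx": 0, "wy": 0, "wz": 0}, {"x": 0, "y": 0, "z": 0, "wx": 0, "wy": 0, "wz": 0}, {"x": 0, "y": 0, "z": 0, "wx": 0, "wy": 0, "wz": 0}]' --grip 1

```text
t: 38.3
eef_pos: [466.8, -285.5, 255.3]
orientation: [[-1.0, -0.0, -0.002], [-0.0, 1.0, 0.001], [0.002, 0.001, -1.0]]
contact_force: [1.0, 0.6, -0.1]
opening: 85.2
grasp_force: 0.0
```

```bash
python3 look.py acorn,555,-286,6 saint,468,-286,6
```

```text
t 38.35 tcp [ 466.7 -285.5  255.1]
acorn (array([ 553.7, -286. ]), 82, np.float64(1.4318926080292216)) zmax 458.79967048469337
saint (array([ 468. , -286.8]), 74, np.float64(1.2256805848304944)) zmax 460.4526972061772
```

View pics/last.png

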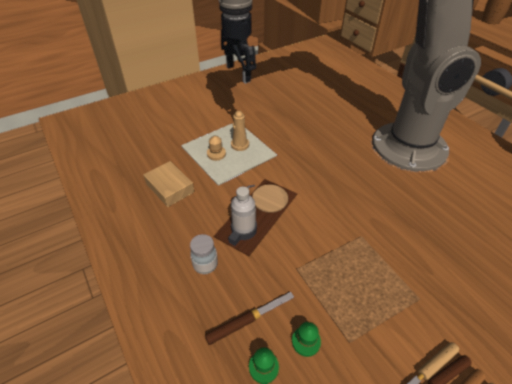

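The picture shows the acorn at (216,150) and the saint at (240,135), both upright and well inside the white board. The mat is empty, the bystanders have not moved, and the gripper is clear of everything.

```bash
python3 -c "
from station import order
print(order.sign_off())"
```

```text
the job is handed in; nothing more can be done
None
```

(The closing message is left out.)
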